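# Change the stone samples on the counter display

### The job

Change over the sample display: first swing the case's lid up past its balance so that it stays fully open; then lift every old dark red-brown board off its deep hook and stand it down in a slot of the case, and hang every new white board from the case by its handle on a hook of the display, one to a hook, upright and hanging still. Leave the case standing open and do not disturb the other things on the counter.

Things in the scene. Friction and masses are not known exactly. Their poses are not given: they have to be found in the camera images.
- new1: NEW sample board, white brick pattern, starts in a case slot. Upright slab 90 wide (y) x 80 high x 12 thick (x), 0.2 kg, under a dark steel stirrup handle 56 wide over its two legs, gap 44, steel 10 thick in x: window 54 high, then a top bar 8 high. Origin: centre of the slab's lower face, 134 below the bar's underside; z up.
- new2: As new1. May be absent, as any board may. From above, the handle can be pinched across its two legs (56 mm, along its y), the fingers then straddle a hook strip in the window.
- new3: As new1. Either face of a board may point to the front.
- old1: OLD sample board, dark red-brown brick pattern, starts hanging by its bar on a hook; shape, size and origin as new1.
- old2: As old1.
- old3: As old1.
- stand: White stand fixed to the counter, 360 mm wide (y), three steel hooks 120 mm apart pointing along its -x. Origin on the counter below the middle hook. Crossbar (top 172 mm up) and end posts lie 54 to 70 mm behind (+x of) the troughs, the 10 mm base plate 35 to 135 mm behind. A dark rest rail for the slabs, 50 to 80 mm up, begins 13 mm behind the trough centres.
- hook0 (a point): Hook at the stand's -y end: centre of its trough floor, 165 mm up; axes as the stand's. A flat steel U 24 mm wide (y), open upward: trough 20 mm long (x) between a front tip (-x) and a rear stop, both 6 mm thick, 28 mm high above the trough floor. Its 6 mm thick strip runs back to the crossbar.
- hook1 (a point): Middle hook, as hook0. A hook takes one board: bar in the trough, window round the strip; a hung board's origin then lies 134 mm below this point (about 5 mm play in x, 10 mm in y). A knocked board swings for some seconds.
- hook2 (a point): Hook at the stand's +y end, as hook0.
- case: Blue sample case fixed to the counter, 164 x 114 mm (x, y), body 75 mm high, 160 mm with the closed lid (handle above that); walls 5 mm. Origin: centre of its underside. Four slots in dark foam, 36 mm apart along x.
- slot0 (a point): Slot nearest the case's -x end: centre of the slot's floor, 5 mm up; axes as the case's. 15 mm wide (x), 104 mm long (y), 50 mm deep; above that the foam flares at 45 degrees to crests 10 mm higher, midway between slots. A board standing in it has its origin at this point.
- slot1 (a point): Second slot, as slot0.
- slot2 (a point): Third slot, as slot0.
- slot3 (a point): Fourth slot, nearest the hinge, as slot0.
- lid (a joint): Angle of the lid, a hollow blue hood 85 mm deep, 0.35 kg: 0 closed, 1.95 rad fully open, leaning on its stop. Lightly damped hinge along y at the case's +x rim. Below about 0.95 rad it falls shut, past about 1.05 rad it falls open by itself and stays.
- lid_handle (a point): Middle of the lid's steel bar handle, 80 mm long along y, about 10 mm thick, 35 mm off the lid's top, 30 mm from the lid's edge opposite the hinge; can be pinched from above across the bar (along the case's x). It swings with the lid about lid_hinge.
- lid_hinge (a point): Middle of the lid's hinge line, at the case's +x rim, 75 mm above the counter; axes turn with the lid. With the lid closed the handle lies 134 mm to -x of and 120 mm above it.
- tub: Orange tub with a white cap, 88 mm across, 85 mm high; bystander. Origin: centre of its underside.
- tape: Yellow measuring-tape case, 70 x 65 x 35 mm; bystander. Origin: centre of its underside.
- glue: White jar with a black cap, 56 mm across, 100 mm high; bystander. Origin: centre of its underside.

How it is judged (in metres and radians):
On the way:
1. the case's lid stands open by itself (beyond 1.6 rad) (value of joint lid above 1.6 rad and velocity of joint lid below 0.1 rad/s), for 0.2 s.
At the end, for the whole second after the job is handed in: Lid open beyond 1.6 rad; each new board at rest, upright within 0.25 rad, bar in a hook's trough (origin 126 to 140 mm below the hook point, x within 30, y within 16 mm); each old board at rest, upright within 0.2 rad, in a case slot (x 8 mm, y 20 mm, z -4 to +8 mm) (all of step 1 and ((x of new1 in the frame of hook0 between -0.03 and 0.03 m and y of new1 in the frame of hook0 between -0.016 and 0.016 m and z of new1 in the frame of hook0 between -0.14 and -0.126 m and angle between new1's own z axis and vertical below 0.25 rad and linear speed of new1 below 0.12 m/s) or (x of new1 in the frame of hook1 between -0.03 and 0.03 m and y of new1 in the frame of hook1 between -0.016 and 0.016 m and z of new1 in the frame of hook1 between -0.14 and -0.126 m and angle between new1's own z axis and vertical below 0.25 rad and linear speed of new1 below 0.12 m/s) or (x of new1 in the frame of hook2 between -0.03 and 0.03 m and y of new1 in the frame of hook2 between -0.016 and 0.016 m and z of new1 in the frame of hook2 between -0.14 and -0.126 m and angle between new1's own z axis and vertical below 0.25 rad and linear speed of new1 below 0.12 m/s)) and ((x of new2 in the frame of hook0 between -0.03 and 0.03 m and y of new2 in the frame of hook0 between -0.016 and 0.016 m and z of new2 in the frame of hook0 between -0.14 and -0.126 m and angle between new2's own z axis and vertical below 0.25 rad and linear speed of new2 below 0.12 m/s) or (x of new2 in the frame of hook1 between -0.03 and 0.03 m and y of new2 in the frame of hook1 between -0.016 and 0.016 m and z of new2 in the frame of hook1 between -0.14 and -0.126 m and angle between new2's own z axis and vertical below 0.25 rad and linear speed of new2 below 0.12 m/s) or (x of new2 in the frame of hook2 between -0.03 and 0.03 m and y of new2 in the frame of hook2 between -0.016 and 0.016 m and z of new2 in the frame of hook2 between -0.14 and -0.126 m and angle between new2's own z axis and vertical below 0.25 rad and linear speed of new2 below 0.12 m/s)) and ((x of new3 in the frame of hook0 between -0.03 and 0.03 m and y of new3 in the frame of hook0 between -0.016 and 0.016 m and z of new3 in the frame of hook0 between -0.14 and -0.126 m and angle between new3's own z axis and vertical below 0.25 rad and linear speed of new3 below 0.12 m/s) or (x of new3 in the frame of hook1 between -0.03 and 0.03 m and y of new3 in the frame of hook1 between -0.016 and 0.016 m and z of new3 in the frame of hook1 between -0.14 and -0.126 m and angle between new3's own z axis and vertical below 0.25 rad and linear speed of new3 below 0.12 m/s) or (x of new3 in the frame of hook2 between -0.03 and 0.03 m and y of new3 in the frame of hook2 between -0.016 and 0.016 m and z of new3 in the frame of hook2 between -0.14 and -0.126 m and angle between new3's own z axis and vertical below 0.25 rad and linear speed of new3 below 0.12 m/s)) and ((x of old1 in the frame of slot0 between -0.008 and 0.008 m and y of old1 in the frame of slot0 between -0.02 and 0.02 m and z of old1 in the frame of slot0 between -0.004 and 0.008 m and angle between old1's own z axis and vertical below 0.2 rad and linear speed of old1 below 0.12 m/s) or (x of old1 in the frame of slot1 between -0.008 and 0.008 m and y of old1 in the frame of slot1 between -0.02 and 0.02 m and z of old1 in the frame of slot1 between -0.004 and 0.008 m and angle between old1's own z axis and vertical below 0.2 rad and linear speed of old1 below 0.12 m/s) or (x of old1 in the frame of slot2 between -0.008 and 0.008 m and y of old1 in the frame of slot2 between -0.02 and 0.02 m and z of old1 in the frame of slot2 between -0.004 and 0.008 m and angle between old1's own z axis and vertical below 0.2 rad and linear speed of old1 below 0.12 m/s) or (x of old1 in the frame of slot3 between -0.008 and 0.008 m and y of old1 in the frame of slot3 between -0.02 and 0.02 m and z of old1 in the frame of slot3 between -0.004 and 0.008 m and angle between old1's own z axis and vertical below 0.2 rad and linear speed of old1 below 0.12 m/s)) and ((x of old2 in the frame of slot0 between -0.008 and 0.008 m and y of old2 in the frame of slot0 between -0.02 and 0.02 m and z of old2 in the frame of slot0 between -0.004 and 0.008 m and angle between old2's own z axis and vertical below 0.2 rad and linear speed of old2 below 0.12 m/s) or (x of old2 in the frame of slot1 between -0.008 and 0.008 m and y of old2 in the frame of slot1 between -0.02 and 0.02 m and z of old2 in the frame of slot1 between -0.004 and 0.008 m and angle between old2's own z axis and vertical below 0.2 rad and linear speed of old2 below 0.12 m/s) or (x of old2 in the frame of slot2 between -0.008 and 0.008 m and y of old2 in the frame of slot2 between -0.02 and 0.02 m and z of old2 in the frame of slot2 between -0.004 and 0.008 m and angle between old2's own z axis and vertical below 0.2 rad and linear speed of old2 below 0.12 m/s) or (x of old2 in the frame of slot3 between -0.008 and 0.008 m and y of old2 in the frame of slot3 between -0.02 and 0.02 m and z of old2 in the frame of slot3 between -0.004 and 0.008 m and angle between old2's own z axis and vertical below 0.2 rad and linear speed of old2 below 0.12 m/s)) and ((x of old3 in the frame of slot0 between -0.008 and 0.008 m and y of old3 in the frame of slot0 between -0.02 and 0.02 m and z of old3 in the frame of slot0 between -0.004 and 0.008 m and angle between old3's own z axis and vertical below 0.2 rad and linear speed of old3 below 0.12 m/s) or (x of old3 in the frame of slot1 between -0.008 and 0.008 m and y of old3 in the frame of slot1 between -0.02 and 0.02 m and z of old3 in the frame of slot1 between -0.004 and 0.008 m and angle between old3's own z axis and vertical below 0.2 rad and linear speed of old3 below 0.12 m/s) or (x of old3 in the frame of slot2 between -0.008 and 0.008 m and y of old3 in the frame of slot2 between -0.02 and 0.02 m and z of old3 in the frame of slot2 between -0.004 and 0.008 m and angle between old3's own z axis and vertical below 0.2 rad and linear speed of old3 below 0.12 m/s) or (x of old3 in the frame of slot3 between -0.008 and 0.008 m and y of old3 in the frame of slot3 between -0.02 and 0.02 m and z of old3 in the frame of slot3 between -0.004 and 0.008 m and angle between old3's own z axis and vertical below 0.2 rad and linear speed of old3 below 0.12 m/s))); the robot touches nothing.
It fails at once if the tub is pushed more than 30 mm (distance of tub from where it was at the start of the episode above 0.03 m).
It fails at once if the tape is pushed more than 30 mm (distance of tape from where it was at the start of the episode above 0.03 m).
It fails at once if the glue is pushed more than 30 mm (distance of glue from where it was at the start of the episode above 0.03 m).
Of new1, new2, new3 only 2 to 3 are there at a start; the rules pass over those that are not, and their reading is None.
Of old1, old2, old3 only 2 to 3 are there at a start; the rules pass over those that are not, and their reading is None.
At some moment in a run one of new1, new2, new3, old1, old2, old3 may be knocked a few centimetres aside while the robot is not near it.
Once in a run the grip may slacken for a moment while it holds something.
It also fails if it takes over 210 s, if anything falls off the work surface, if the arm or the gripper's body presses on something with over 40 N, if the wrist force passes 120 N, or if a joint passes its speed limit or range.

### The arm

A 6-joint arm with a two-finger parallel gripper is mounted at the origin on the work surface. World frame = base frame: x ahead of the robot, y to its left, z up, the work surface at z = 0. Lengths are in m, angles in degrees, forces in N, time in s.
With the tool pointing down it reaches from about 0.4 to 0.825 m from the base axis. Payload 7 kg.
Tool frame: the origin (TCP) lies at the very end of the fingers, on their centre line; the grasp point (between the pads) lies hold_point_z behind it (hold_point_z is the distance from the TCP to the grasp point, in m); z points along the fingers, y is the direction in which the jaws open and shut (so a half turn about z gives the same grasp; the last joint's range is limited). The gripper opens to 88 mm and grips with 3 to 60 N. Pads are 19 mm wide; open, the fingers measure 130 mm over their backs; the gripper's body (78 mm by 193 mm) begins 47 mm behind the grasp point.
Start: joints at [-50.128, 20.546, 0.682, 0, -70.136, -16.507], TCP at [0.268, -0.62, 0.227] pointing down, gripper open.
Joint ranges: [-176.03, 176.03], [-82.01, 121.73], [-58.28, 71.71], [-173.87, 95.51], [-174.79, -0.11], [-173.66, 173.66]. Speed limits (degrees/s): [136.94, 136.94, 172.46, 180, 180, 180].

### API

Orientations are given as [roll, pitch, yaw] about the fixed x, y, z axes, in that order (R = Rz(yaw) Ry(pitch) Rx(roll)).
In Python, from plant import get_obs, snapshot, close_job, hold_point_z gives the robot as it stands. The module is installed in compiled form; this text tells all that it offers.
- The arm moves only by the tool jog_arm, never from a script. Its argument "commands" is a list of rows, each a list of 4 numbers: the shift along the world's x, y, z in mm, then the turn about the world's z in degrees. In form: [[x, y, z, turn], ...]. A call has exactly 10 rows; each row shifts and turns the commanded pose from where the row before left it; what a row does not reach is not made up. A row lasts 1/12 s, in which the tool goes at most 41.7 mm and 7.16 degrees, less where a joint would pass 70% of its speed; a pose out of reach is approached as far as the arm can. A call is refused whole if a number of a shift passes 41.7 or a number of a turn 7.16, either way. A call with a gripper value outside its range is refused whole. "fingers" is the finger opening in mm, from 0 to 87.6, set as the call begins (left out, the last holds). The fingers move at their own pace and stop on an object; the grip force is fixed at half the most. Time passes only in rows, so rows that do not move let the fingers close, or fill a call up. It gives the time, the measured TCP pose, the force and the opening at its end, in the units of the state.
- get_obs(): the state, without advancing time (a new reading comes with each control period).
- snapshot(name): name is "scene" or "top"; returns a dict with "image" (480x640x3 uint8, red, green, blue), "fov_y" (degrees; the focal length in pixels is half the picture's height over the tangent of half this angle, whatever the lens; pixels are square), "cx", "cy" (the principal point, pixels), "dist_coeffs" ([k1, k2, p1, p2, k3] as OpenCV has them; the pictures are not rectified), "rvec" (rotation vector, rad) and "tvec" (3), from world to camera coordinates, as OpenCV has them. Camera axes: x right, y down, z forward; pixel columns grow to the right and rows downward; lengths in m; the calibration is good to about 2 mm. A picture is of the moment at which its call begins. There is no depth.
- close_job(): hands the job in, once; it reports no verdict.
The state is a dict: "clock": time; "joint_pos": joint angles; "qvel": joint speeds; "tau": joint torques, N m; "tool_pos": TCP position; "orientation": TCP orientation; "force": force on the tool from outside, world axes, zero at the start; "moment": the same for the moment, N m; "opening": finger opening in m.
Only numpy, scipy, OpenCV 4.12 (cv2) and the standard library are available. Lean on these libraries where they do the work, as an engineer would, in place of code of your own. Each camera call takes 0.05 s, during which the arm holds its last target.

## Working session

There is one attempt and no reset: what is moved stays moved. The work goes in short steps, Python scripts to look and compute and a tool call to move; the robot and the scene stay as the last step left them, time stands still between calls to the robot, and variables do not carry over. Pictures are saved under pics/ and viewed, and the job is handed in when it is done.

Besides the shell and the picture viewer there is one more tool, called after "Request:" as a command line: name --pt "numbers of a row" for each row, then --argument value for the rest. jog_arm: Moves the arm, as the interface text tells. Its arguments: {"type":"object","properties":{"commands":{"type":"array","items":{"type":"array","items":{"type":"number"}}},"fingers":{"type":"number"}},"required":["commands"]}

```bash
mkdir -p pics; cat > h.py <<'E'
import numpy as np, cv2
from plant import get_obs, snapshot, close_job, hold_point_z
def cam(s):
    f=240/np.tan(np.radians(s['fov_y'])/2)
    K=np.array([[f,0,s['cx']],[0,f,s['cy']],[0,0,1.]])
    R,_=cv2.Rodrigues(np.array(s['rvec'],float)); t=np.array(s['tvec'],float).ravel()
    return K,np.array(s['dist_coeffs'],float),R,t
def ray(s,px):
    K,d,R,t=cam(s)
    u=cv2.undistortPoints(np.array(px,float).reshape(-1,1,2),K,d).reshape(-1,2)
    D=np.c_[u,np.ones(len(u))]@R
    return -R.T@t,D
def plane(s,px,z):
    C,D=ray(s,px); k=(z-C[2])/D[:,2]; return C+D*k[:,None]
def planey(s,px,ax,v):
    C,D=ray(s,px); k=(v-C[ax])/D[:,ax]; return C+D*k[:,None]
def proj(s,P):
    K,d,R,t=cam(s); return cv2.projectPoints(np.array(P,float).reshape(-1,1,3),cv2.Rodrigues(R)[0],t,K,d)[0].reshape(-1,2)
def tri(s1,p1,s2,p2):
    C1,D1=ray(s1,p1);C2,D2=ray(s2,p2); o=[]
    for a,b in zip(D1,D2):
        A=np.c_[a,-b]; k=np.linalg.lstsq(A,C2-C1,rcond=None)[0]
        o.append(np.r_[(C1+a*k[0]+C2+b*k[1])/2,np.linalg.norm(C1+a*k[0]-C2-b*k[1])])
    return np.array(o)
def save(s,n): cv2.imwrite('pics/'+n+'.png',s['image'][:,:,::-1])
E
python3 - <<'E'
from h import *
o=get_obs(); print(o, hold_point_z() if callable(hold_point_z) else hold_point_z)
for n in('scene','top'):
    s=snapshot(n); save(s,n+'0'); C,_=ray(s,[[320,240]]); print(n,s['fov_y'],s['cx'],s['cy'],s['dist_coeffs'],C,s['rvec'],s['tvec'])
E
```

```text
{'clock': 0.0, 'joint_pos': array([-5.01282396e+01,  2.05918065e+01,  6.33820557e-01, -1.97328398e-02,
       -7.01365397e+01, -1.65056907e+01]), 'qvel': array([-0.04885057, -0.00891602, -0.0469578 , -0.03625697, -0.03252366,
       -0.07866385]), 'tau': array([-1.67032135e-04, -5.82702613e+01,  2.93050861e+01,  6.99724317e+00,
        6.79077086e-03, -1.48189620e-04]), 'tool_pos': array([ 0.26747124, -0.6192082 ,  0.22562008]), 'orientation': array([ 1.79904099e+02, -9.07261737e-03, -1.56640643e+02]), 'force': array([-0.34108018, -0.6315222 ,  0.06965547]), 'moment': array([ 0.02417691, -0.00642937, -0.01270779]), 'opening': 0.08761569227555496} 0.0188
scene 53.72270187959142 317.733590718882 244.68023140160443 [-0.12351935  0.          0.          0.          0.        ] [ 0.66707897 -0.2267597   1.06751219] [ 2.6956797   0.86644902 -0.14463244] [-0.40704656 -0.20454606  1.19518642]
top 44.1128763633986 313.0886864808512 241.34281594625023 [-0.14528936  0.          0.          0.          0.        ] [0.34887694 0.00457643 1.51977513] [ 2.14274551 -2.20702507  0.10577764] [0.01162694 0.48922563 1.48053221]
```

View pics/scene0.png

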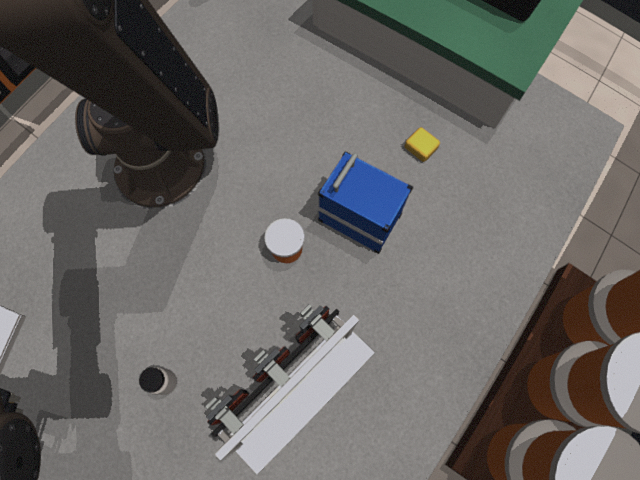

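View pics/top0.png

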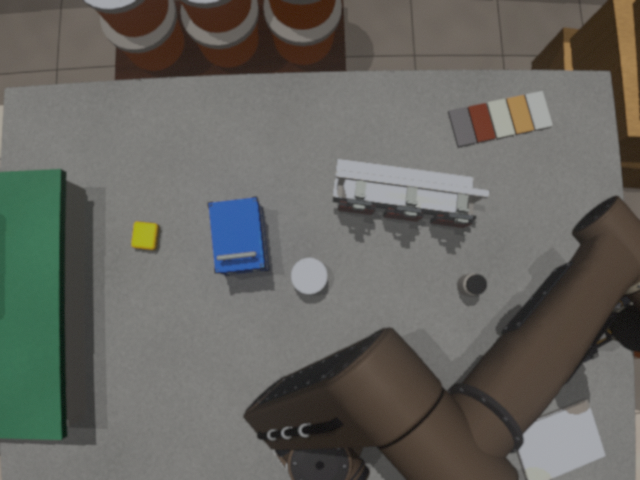

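Both views: blue case at top (238,236), handle near (237,257); stand with three hung boards at top (357..455, ~205); tub (310,276), glue (474,285), tape (145,236). Zooming for measurement.

```bash
python3 - <<'E'
import cv2,numpy as np
a=cv2.imread('pics/scene0.png');b=cv2.imread('pics/top0.png')
cv2.imwrite('pics/z1.png',cv2.resize(a[290:480,190:400],None,fx=3.8,fy=3.1,interpolation=cv2.INTER_CUBIC) if 0 else cv2.resize(a[295:475,195:385],None,fx=3.3,fy=3.3,interpolation=cv2.INTER_CUBIC))
cv2.imwrite('pics/z2.png',cv2.resize(b[150:240,320:500],None,fx=4.4,fy=4.4,interpolation=cv2.INTER_CUBIC))
c=np.zeros((440,800,3),np.uint8); x=cv2.resize(a[145:255,310:420],None,fx=3.6,fy=3.6); y=cv2.resize(b[185:285,195:285],None,fx=4.4,fy=4.4)
c[:396,:396]=x; c[:440,400:796]=y; cv2.imwrite('pics/z3.png',c)
E
```

```text
(no output)
```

View pics/z1.png

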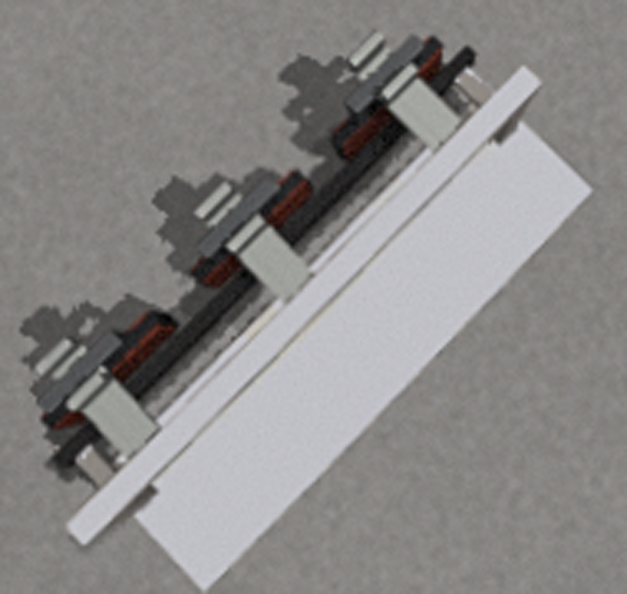

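View pics/z2.png

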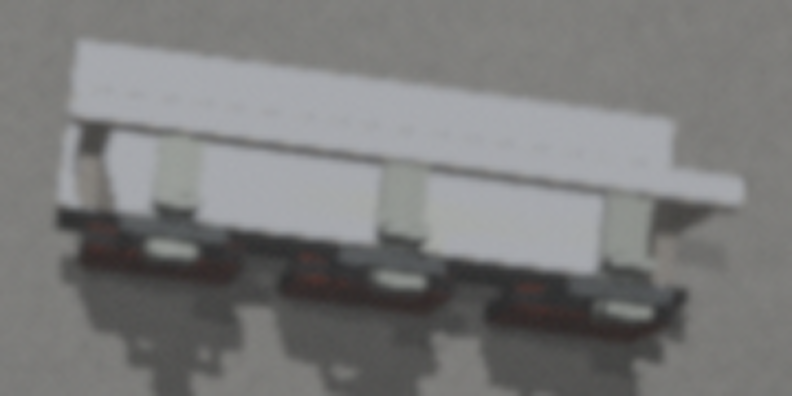

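View pics/z3.png

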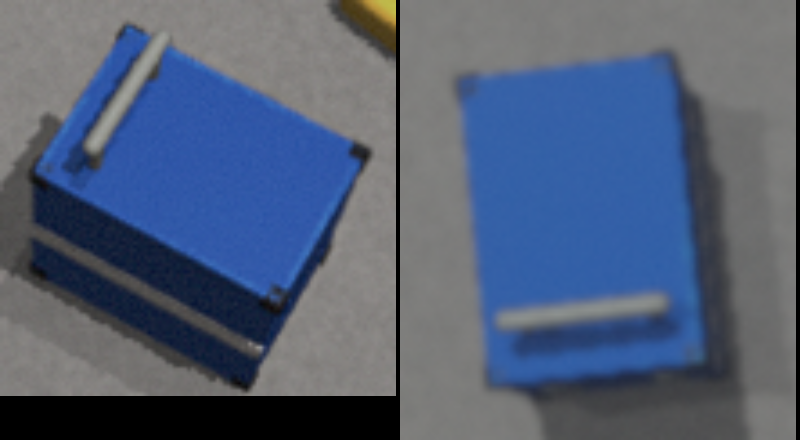

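```bash
python3 - <<'E'
from h import *
s=snapshot('scene');t=snapshot('top')
def zs(p): return np.array(p)/3.3+[195,295]-.35
def zt(p): return np.array(p)/4.4+[320,150]-.38
np.set_printoptions(precision=4,suppress=True)
p=np.array([(128,30),(362,152),(273,298),(40,172)])/3.6+[310,145]-.35
q=np.array([(65,80),(268,58),(300,362),(92,382)])/4.4+[195,185]-.38
for nm,P in(('s',plane(s,p,.16)),('t',plane(t,q,.16))):
    print(nm,P[:,:2].round(4).tolist(),'c',P.mean(0)); 
    a=P[1]-P[2] if nm=='s' else P[0]-P[3]
    for i in range(4):
        d=P[(i+1)%4]-P[i]; print(np.linalg.norm(d),np.degrees(np.arctan2(d[1],d[0])))
h=plane(s,np.array([(165,40),(93,150)])/3.6+[310,145]-.35,.2);print('handle s',h,h.mean(0))
h=plane(t,np.array([(500-400,320),(665-400,302)])/4.4+[195,185]-.38,.2);print('handle t',h,h.mean(0))
f=np.array([(368,50),(214,200),(60,358)]);r=np.array([(402,80),(245,230),(90,385)]);ft=np.array([(170,250),(402,280),(630,312)])
F=plane(s,zs(f),.193);Rr=plane(s,zs(r),.193);T=plane(t,zt(ft),.193)
print('F',F,'\nR',Rr,'\nT',T); d=F[0]-F[2]; print(np.degrees(np.arctan2(-d[0],d[1])),np.linalg.norm(d)); d=T[0]-T[2]; print(np.degrees(np.arctan2(-d[0],d[1])),np.linalg.norm(d))
print('tri',tri(s,zs(f),t,zt(ft)))
B=plane(s,zs([(525,68),(541,82),(86,545),(68,525)]),.172); print('bar',B); d=B[0]-B[3]; print(np.degrees(np.arctan2(-d[0],d[1])),np.linalg.norm(d))
B=plane(t,zt([(743,180),(740,208)]),.172); print('bar t',B)
print('tub',plane(s,[[285,238]],.085),plane(t,[[310,276]],.085),'glue',plane(s,[[153,380]],.1),plane(t,[[475,284]],.1),'tape',plane(t,[[145,236]],.035))
E
```

```text
s [[0.4143, 0.2238], [0.5722, 0.2376], [0.5793, 0.1297], [0.4259, 0.1162]] c [0.4979 0.1768 0.16  ]
0.15847612772591485 4.987377939491806
0.10813876345624085 -86.21434944131416
0.1540090986529346 -175.00347703901124
0.10816191756756921 96.1523621141543
t [[0.5738, 0.2368], [0.5821, 0.1287], [0.4209, 0.1152], [0.4135, 0.2246]] c [0.4976 0.1763 0.16  ]
0.1084282161514915 -85.59829456459782
0.1617687001157202 -175.20628293186948
0.10967986820517704 93.88195841169433
0.1607700500716316 4.351689234068418
handle s [[0.4464 0.211  0.2   ]
 [0.4528 0.1295 0.2   ]] [0.4496 0.1702 0.2   ]
handle t [[0.4431 0.2135 0.2   ]
 [0.4498 0.129  0.2   ]] [0.4464 0.1713 0.2   ]
F [[ 0.5518 -0.107   0.193 ]
 [ 0.5323 -0.2246  0.193 ]
 [ 0.5163 -0.3416  0.193 ]] 
R [[ 0.5774 -0.1097  0.193 ]
 [ 0.556  -0.2275  0.193 ]
 [ 0.5383 -0.343   0.193 ]] 
T [[ 0.5498 -0.1066  0.193 ]
 [ 0.5309 -0.2261  0.193 ]
 [ 0.511  -0.3447  0.193 ]]
-8.599131206420862 0.23730593295070362
-9.253827461347276 0.24118217100294012
tri [[ 0.5509 -0.1067  0.1879  0.001 ]
 [ 0.5315 -0.2254  0.1917  0.002 ]
 [ 0.5133 -0.3454  0.1816  0.0049]]
bar [[ 0.6289 -0.0599  0.172 ]
 [ 0.641  -0.0613  0.172 ]
 [ 0.5856 -0.4137  0.172 ]
 [ 0.5713 -0.4114  0.172 ]]
-9.302590052243257 0.35616257008233526
bar t [[ 0.5826 -0.4157  0.172 ]
 [ 0.5676 -0.4131  0.172 ]]
tub [[0.4059 0.0095 0.085 ]] [[0.3995 0.0074 0.085 ]] glue [[ 0.3741 -0.3922  0.1   ]] [[ 0.3669 -0.3912  0.1   ]] tape [[0.5145 0.4251 0.035 ]]
```

Request:
jog_arm --pt "12 28 12 3.56" --pt "12 28 12 3.56" --pt "12 28 12 3.56" --pt "12 28 12 3.56" --pt "12 28 12 3.56" --pt "12 28 12 3.56" --pt "12 28 12 3.56" --pt "12 28 12 3.56" --pt "12 28 12 3.56" --pt "12 28 12 3.56" --fingers 50

```text
clock: 1.03
tool_pos: [0.3878, -0.3381, 0.3471]
orientation: [-180.0, 0.0, -120.9]
force: [-0.1, -0.4, -0.6]
opening: 0.0498
```

Request:
jog_arm --pt "6 28 0 3.56" --pt "6 28 0 3.56" --pt "6 28 0 3.56" --pt "6 28 0 3.56" --pt "6 28 0 3.56" --pt "6 28 0 3.56" --pt "6 28 0 3.56" --pt "6 28 0 3.56" --pt "6 28 0 3.56" --pt "6 28 0 3.56"

```text
clock: 1.87
tool_pos: [0.4475, -0.0582, 0.3467]
orientation: [-180.0, 0.0, -85.3]
force: [0.9, -0.5, 0.3]
opening: 0.0498
```

Request:
jog_arm --pt "0 23.2 -5 0" --pt "0 23.2 -5 0" --pt "0 23.2 -5 0" --pt "0 23.2 -5 0" --pt "0 23.2 -5 0" --pt "0 23.2 -5 0" --pt "0 23.2 -5 0" --pt "0 23.2 -5 0" --pt "0 23.2 -5 0" --pt "0 23.2 -5 0"

```text
clock: 2.7
tool_pos: [0.4473, 0.1735, 0.2963]
orientation: [-180.0, 0.0, -85.4]
force: [1.0, -0.1, -1.0]
opening: 0.0499
```

Request:
jog_arm --pt "0 0 -15 0" --pt "0 0 -15 0" --pt "0 0 -15 0" --pt "0 0 -15 0" --pt "0 0 -15 0" --pt "0 0 -15 0" --pt "0 0 -10 0" --pt "0 0 -10 0" --pt "0 0 0 0" --pt "0 0 0 0"

```text
clock: 3.53
tool_pos: [0.4477, 0.1723, 0.1865]
orientation: [180.0, -0.0, -85.4]
force: [-0.6, -0.3, 1.1]
opening: 0.0505
```

Request:
jog_arm --pt "0 0 0 0" --pt "0 0 0 0" --pt "0 0 0 0" --pt "0 0 0 0" --pt "0 0 0 0" --pt "0 0 0 0" --pt "0 0 0 0" --pt "0 0 0 0" --pt "0 0 0 0" --pt "0 0 0 0" --fingers 0

```text
clock: 4.37
tool_pos: [0.4469, 0.1723, 0.1866]
orientation: [179.9, -0.0, -85.4]
force: [-4.4, 1.1, 3.7]
opening: 0.0099
```

```bash
python3 -c "
import numpy as np
t=np.radians(41.85+np.arange(0,85,4));r=179.9
d=np.diff(np.c_[-r*np.cos(t)*.9968,-r*np.cos(t)*.08,r*np.sin(t)],axis=0);print(d.round(1).tolist())"
```

```text
[[8.7, 0.7, 9.1], [9.3, 0.7, 8.4], [9.8, 0.8, 7.8], [10.4, 0.8, 7.0], [10.8, 0.9, 6.3], [11.2, 0.9, 5.5], [11.6, 0.9, 4.7], [11.9, 1.0, 3.9], [12.1, 1.0, 3.1], [12.3, 1.0, 2.2], [12.4, 1.0, 1.3], [12.5, 1.0, 0.5], [12.5, 1.0, -0.4], [12.5, 1.0, -1.3], [12.3, 1.0, -2.1], [12.2, 1.0, -3.0], [11.9, 1.0, -3.8], [11.6, 0.9, -4.7], [11.3, 0.9, -5.5], [10.9, 0.9, -6.2], [10.4, 0.8, -7.0]]
```

Request:
jog_arm --pt "8.7 0.7 9.1 0" --pt "9.3 0.7 8.4 0" --pt "9.8 0.8 7.8 0" --pt "10.4 0.8 7.0 0" --pt "10.8 0.9 6.3 0" --pt "11.2 0.9 5.5 0" --pt "11.6 0.9 4.7 0" --pt "11.9 1.0 3.9 0" --pt "12.1 1.0 3.1 0" --pt "12.3 1.0 2.2 0"

```text
clock: 5.2
tool_pos: [0.5557, 0.1809, 0.2448]
orientation: [179.9, -0.0, -85.4]
force: [-4.0, 0.7, 4.7]
opening: 0.0102
```

Request:
jog_arm --pt "12.4 1.0 1.3 0" --pt "12.5 1.0 0.5 0" --pt "12.5 1.0 -0.4 0" --pt "12.5 1.0 -1.3 0" --pt "12.3 1.0 -2.1 0" --pt "12.2 1.0 -3.0 0" --pt "11.9 1.0 -3.8 0" --pt "11.6 0.9 -4.7 0" --pt "11.3 0.9 -5.5 0" --pt "0 0 0 0"

```text
clock: 6.03
tool_pos: [0.6675, 0.19, 0.2237]
orientation: [-180.0, -0.0, -85.5]
force: [1.0, 0.7, -0.4]
opening: 0.0098
```

Request:
jog_arm --pt "0 0 0 0" --pt "0 0 0 0" --pt "0 0 8 0" --pt "0 0 20 0" --pt "0 0 25 0" --pt "0 0 25 0" --pt "0 0 25 0" --pt "0 0 20 0" --pt "0 0 10 0" --pt "0 0 0 0" --fingers 24

```text
clock: 6.87
tool_pos: [0.6655, 0.19, 0.3623]
orientation: [-179.7, 0.1, -85.4]
force: [-0.2, -0.3, -0.2]
opening: 0.0238
```

Request:
jog_arm --pt "-15 -20 5 -7.1" --pt "-15 -30 5 -7.1" --pt "-15 -35 5 -7.1" --pt "-15 -35 0 -7.1" --pt "-15 -35 0 -7.1" --pt "-15 -35 0 -7.1" --pt "-15 -35 0 -7.1" --pt "-15 -30 0 -7.1" --pt "-15 -20 0 -7.1" --pt "-10 -15 0 -7.1"

```text
clock: 7.7
tool_pos: [0.5178, -0.1019, 0.3726]
orientation: [180.0, -0.1, -156.9]
force: [-0.4, 0.1, 0.7]
opening: 0.0235
```

```bash
python3 - <<'E'
from h import *
s=snapshot('scene');t=snapshot('top');save(s,'s1');save(t,'t1')
c=np.zeros((600,800,3),np.uint8)
c[:480,:400]=cv2.resize(s['image'][120:280,290:423,::-1],(400,480),interpolation=cv2.INTER_CUBIC)
c[:480,400:]=cv2.resize(t['image'][170:290,185:285,::-1],(400,480),interpolation=cv2.INTER_CUBIC)
cv2.imwrite('pics/z4.png',c); print(get_obs()['orientation'])
E
```

```text
[ 1.79974062e+02 -2.84815321e-02 -1.56802054e+02]
```

View pics/z4.png

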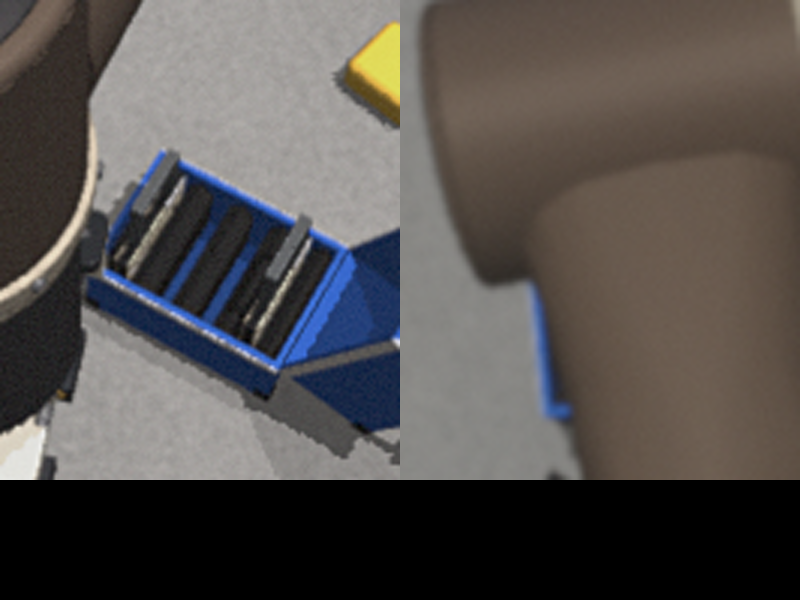

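View pics/s1.png

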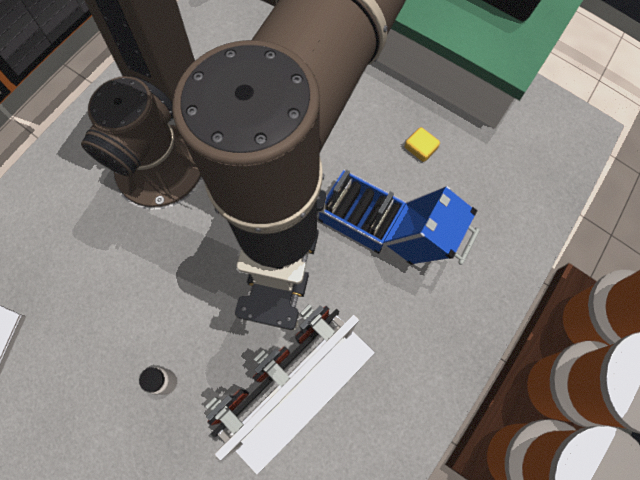

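The lid stands open; the case holds two white boards, in slot 0 and slot 3 (bars near scene (341,188) and (386,203)); slots 1 and 2 are empty. All three hooks hold old boards.

```bash
python3 - <<'E'
from h import *
np.set_printoptions(precision=4,suppress=True)
s=snapshot('scene');a=s['image'][:,:,::-1]
zs=lambda p:np.array(p)/3.3+[195,295]-.35
print(plane(s,zs([(388,75),(239,214),(81,370)]),.173))
for n,e in (('h2',[(350,105),(425,45)]),('h1',[(200,250),(278,178)]),('h0',[(45,400),(118,340)])):
    P=plane(s,zs(e),.173);d=P[1]-P[0];print(n,np.linalg.norm(d),np.degrees(np.arctan2(-d[0],d[1])))
cv2.imwrite('pics/z5.png',cv2.resize(a[295:475,195:385],None,fx=3.3,fy=3.3,interpolation=cv2.INTER_CUBIC))
# case boards
zc=lambda p:np.array(p)*[133/400,160/480]+[290,120]
c=np.array([.4977,.1766]);y=np.radians(4.6);R=np.array([[np.cos(y),-np.sin(y)],[np.sin(y),np.cos(y)]])
for e in ([(135,212),(178,155)],[(265,280),(310,220)]):
    P=plane(s,zc(e),.147); print((P[:,:2]-c)@R, P.mean(0)) 
E
```

```text
[[ 0.5671 -0.1093  0.173 ]
 [ 0.5454 -0.2224  0.173 ]
 [ 0.5263 -0.3423  0.173 ]]
h2 0.05537300138666578 -15.360561020945354
h1 0.05893344985848807 -11.095182196707725
h0 0.05125143972901257 -14.244574464205241
[[-0.0557 -0.0302]
 [-0.0521  0.025 ]] [0.4442 0.1697 0.147 ]
[[ 0.0484 -0.0283]
 [ 0.0538  0.0288]] [0.5486 0.1809 0.147 ]
```

View pics/z5.png

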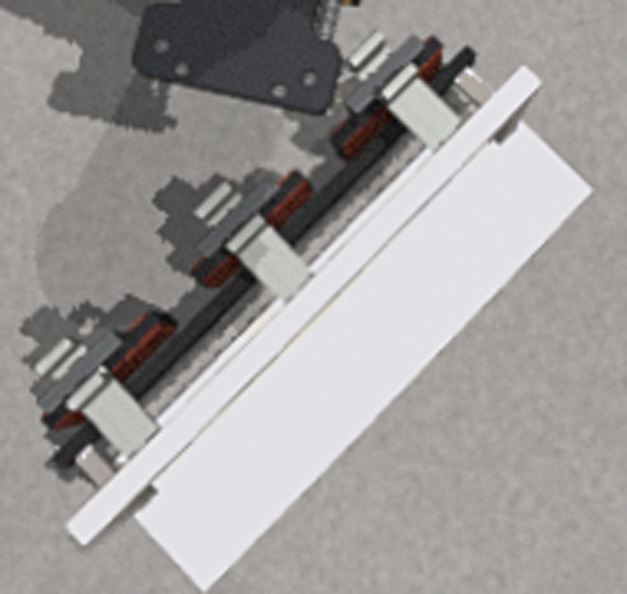

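Request:
jog_arm --pt "6 -0.8 -5 -6.5" --pt "6 -0.8 -8 -6.5" --pt "6 -0.8 -10 -6.5" --pt "6 -0.8 -10 -6.5" --pt "6 -0.8 -10 -6.5" --pt "6 -0.8 -10 0" --pt "6 -0.8 -10 0" --pt "6 -0.8 -10 0" --pt "0 0 0 0" --pt "0 0 0 0" --fingers 87.6

```text
clock: 8.68
tool_pos: [0.5679, -0.1065, 0.2996]
orientation: [-180.0, -0.1, 171.2]
force: [-0.2, 0.3, 0.9]
opening: 0.0844
```

Request:
jog_arm --pt "0 0 -20 0" --pt "0 0 -20 0" --pt "0 0 -20 0" --pt "0 0 -20 0" --pt "0 0 -20 0" --pt "0 0 -20 0" --pt "0 0 -20 0" --pt "0 0 -12 0" --pt "0 0 -8 0" --pt "0 0 0 0"

```text
clock: 9.52
tool_pos: [0.5674, -0.1065, 0.1396]
orientation: [-180.0, -0.1, 171.1]
force: [0.1, -0.9, 0.1]
opening: 0.0877
```

Request:
jog_arm --pt "0 0 0 0" --pt "0 0 0 0" --pt "0 0 0 0" --pt "0 0 0 0" --pt "0 0 0 0" --pt "0 0 0 0" --pt "0 0 0 0" --pt "0 0 0 0" --pt "0 0 0 0" --pt "0 0 0 0" --fingers 30

```text
clock: 10.35
tool_pos: [0.5682, -0.1068, 0.1412]
orientation: [-180.0, 0.0, 171.1]
force: [-2.0, -1.6, 5.4]
opening: 0.056
```

Request:
jog_arm --pt "0 0 5 0" --pt "0 0 8 0" --pt "0 0 10 0" --pt "0 0 9 0" --pt "0 0 5 0" --pt "0 0 1 0" --pt "-8 1.3 0 0" --pt "-12 2 0 0" --pt "-14 2.3 0 0" --pt "-14 2.3 0 0" --fingers 20

```text
clock: 11.18
tool_pos: [0.5184, -0.0986, 0.1778]
orientation: [-180.0, -0.1, 171.0]
force: [-0.7, 1.0, -2.0]
opening: 0.0558
```

```bash
python3 - <<'E'
from h import *
o=get_obs();print(o['opening'],o['force'])
s=snapshot('scene');t=snapshot('top')
c=np.zeros((480,800,3),np.uint8)
c[:,:400]=cv2.resize(s['image'][270:470,190:357,::-1],(400,480),interpolation=cv2.INTER_CUBIC)
c[:,400:]=cv2.resize(t['image'][150:270,320:420,::-1],(400,480),interpolation=cv2.INTER_CUBIC)
cv2.imwrite('pics/z6.png',c)
E
```

```text
0.05583942406143672 [-0.72854177  1.04778054 -2.00276374]
```

View pics/z6.png

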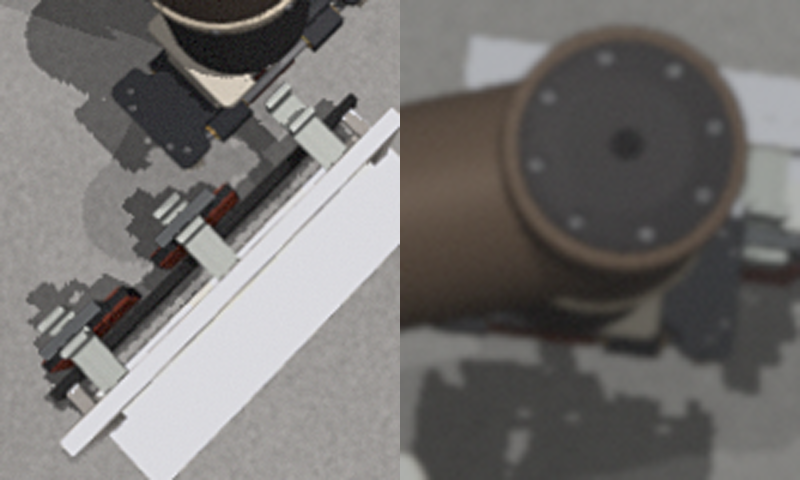

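Request:
jog_arm --pt "-4 0 15 0" --pt "-6 8 20 1" --pt "-6 16 22 2" --pt "-6 22 22 2" --pt "-5 28 20 2" --pt "-4 32 14 2" --pt "-3 34 7 2" --pt "-2 34 2 2" --pt "-1 32 0 0.6" --pt "-1 28 0 0"

```text
clock: 12.12
tool_pos: [0.4814, 0.1373, 0.3007]
orientation: [180.0, 0.0, -175.3]
force: [-0.1, 0.1, -3.4]
opening: 0.0554
```

Request:
jog_arm --pt "0 20 0 0" --pt "0 12 0 0" --pt "0 6 0 0" --pt "0 2 0 0" --pt "0 0 0 0" --pt "0 0 0 0" --pt "0 0 0 0" --pt "0 0 0 0" --pt "0 0 0 0" --pt "0 0 0 0"

```text
clock: 12.95
tool_pos: [0.482, 0.1749, 0.3007]
orientation: [180.0, 0.0, -175.4]
force: [-0.1, 1.7, -2.2]
opening: 0.0559
```

```bash
python3 - <<'E'
from h import *
o=get_obs();print(o['opening'],o['force'],o['tool_pos'],o['orientation'],o['joint_pos'])
s=snapshot('scene');t=snapshot('top')
c=np.zeros((480,800,3),np.uint8)
c[:,:400]=cv2.resize(s['image'][80:280,280:447,::-1],(400,480),interpolation=cv2.INTER_CUBIC)
c[:,400:]=cv2.resize(t['image'][170:290,185:285,::-1],(400,480),interpolation=cv2.INTER_CUBIC)
cv2.imwrite('pics/z7.png',c)
E
```

```text
0.05590866694732863 [-0.07719944  1.65852442 -2.20159394] [0.48203823 0.17493933 0.30066227] [ 1.79993581e+02  9.81951263e-03 -1.75370713e+02] [ 4.19113344e+01  2.66603750e+00 -1.24696160e+01  8.70903062e-04
 -7.48526452e+01 -1.27282274e+02]
```

View pics/z7.png

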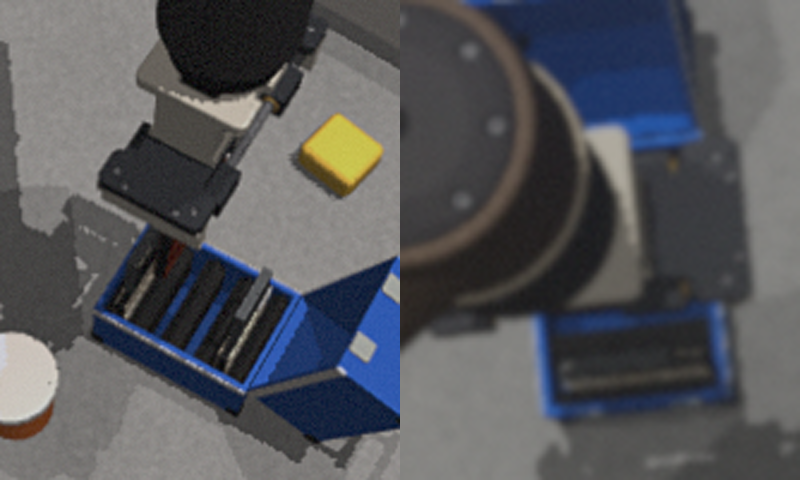

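Request:
jog_arm --pt "-1 0 -8 0" --pt "0 0 -15 0" --pt "0 0 -18 0" --pt "0 0 -18 0" --pt "0 0 -18 0" --pt "0 0 -18 0" --pt "0 0 -15 0" --pt "0 0 -10 0" --pt "0 0 -5 0" --pt "0 0 -5 0"

```text
clock: 13.88
tool_pos: [0.481, 0.1754, 0.1702]
orientation: [-180.0, -0.0, -175.3]
force: [0.0, 0.8, -1.7]
opening: 0.0556
```

Request:
jog_arm --pt "0 0 -5 0" --pt "0 0 -5 0" --pt "0 0 -5 0" --pt "0 0 -5 0" --pt "0 0 -5 0" --pt "0 0 -5 0" --pt "0 0 -5 0" --pt "0 0 -5 0" --pt "0 0 -5 0" --pt "0 0 -3 0"

```text
clock: 14.72
tool_pos: [0.4812, 0.1754, 0.122]
orientation: [-180.0, 0.0, -175.3]
force: [2.6, 1.1, -1.6]
opening: 0.0555
```

Entering freely. Last few mm, then release and rise.

Request:
jog_arm --pt "0 0 -2 0" --pt "0 0 -2 0" --pt "0 0 -1.5 0" --pt "0 0 0 0" --pt "0 0 0 0" --pt "0 0 0 0" --pt "0 0 0 0" --pt "0 0 0 0" --pt "0 0 0 0" --pt "0 0 0 0"

```text
clock: 15.55
tool_pos: [0.481, 0.1754, 0.1171]
orientation: [180.0, -0.0, -175.3]
force: [2.5, -0.2, -3.4]
opening: 0.0557
```

Request:
jog_arm --pt "0 0 0 0" --pt "0 0 0 0" --pt "0 0 0 0" --pt "0 0 0 0" --pt "0 0 0 0" --pt "0 0 0 0" --pt "0 0 10 0" --pt "0 0 20 0" --pt "0 0 30 0" --pt "0 0 30 0" --fingers 87.6

```text
clock: 16.38
tool_pos: [0.4805, 0.1749, 0.2084]
orientation: [-179.9, -0.1, -175.3]
force: [0.9, 0.0, 0.5]
opening: 0.0877
```

Request:
jog_arm --pt "-8 -0.8 0 0" --pt "-14 -1.4 0 0" --pt "-10 -1 0 0" --pt "-4 0 0 0" --pt "0 0 -20 0" --pt "0 0 -20 0" --pt "0 0 -20 0" --pt "0 0 -20 0" --pt "0 0 -10 0" --pt "0 0 -4 0"

```text
clock: 17.22
tool_pos: [0.444, 0.1714, 0.1112]
orientation: [-179.9, -0.2, -175.3]
force: [-0.2, -0.3, -0.0]
opening: 0.0877
```

Request:
jog_arm --pt "0 0 0 0" --pt "0 0 0 0" --pt "0 0 0 0" --pt "0 0 0 0" --pt "0 0 0 0" --pt "0 0 0 0" --pt "0 0 0 0" --pt "0 0 0 0" --pt "0 0 0 0" --pt "0 0 0 0" --fingers 20

```text
clock: 18.05
tool_pos: [0.4454, 0.1724, 0.1136]
orientation: [180.0, 0.1, -175.3]
force: [-0.5, -0.7, 5.8]
opening: 0.0556
```

Request:
jog_arm --pt "0 0 5 0" --pt "0 0 10 0" --pt "0 0 15 0" --pt "0 0 20 0" --pt "0 0 25 0" --pt "0 0 30 0" --pt "0 0 30 0" --pt "0 0 25 0" --pt "0 0 17 0" --pt "0 0 8 0"

```text
clock: 18.88
tool_pos: [0.4453, 0.1725, 0.3005]
orientation: [179.9, 0.1, -175.3]
force: [0.5, -0.3, -2.4]
opening: 0.0558
```

Request:
jog_arm --pt "4 -10 0 0" --pt "5 -20 0 -1" --pt "5 -30 0 -2" --pt "5 -35 0 -2" --pt "6 -38 0 -2" --pt "6 -38 0 -2" --pt "6 -38 0 -2" --pt "5 -30 0 -2" --pt "4 -20 0 -0.9" --pt "4 -10 0 0"

```text
clock: 19.72
tool_pos: [0.4939, -0.0996, 0.2961]
orientation: [-180.0, -0.2, 170.6]
force: [-0.0, 0.6, -2.2]
opening: 0.0558
```

```bash
python3 - <<'E'
from h import *
o=get_obs();print(o['opening'],o['force'],o['tool_pos'],o['orientation'])
s=snapshot('scene');t=snapshot('top')
c=np.zeros((480,800,3),np.uint8)
c[:,:400]=cv2.resize(s['image'][80:280,280:447,::-1],(400,480),interpolation=cv2.INTER_CUBIC)
c[:,400:]=cv2.resize(t['image'][170:290,185:285,::-1],(400,480),interpolation=cv2.INTER_CUBIC)
cv2.imwrite('pics/z8.png',c);save(s,'s8')
E
```

```text
0.05575591424929766 [-0.01939535  0.58738041 -2.23697689] [ 0.49388698 -0.09961607  0.29607547] [-179.9519855    -0.19492466  170.56962569]
```

View pics/z8.png

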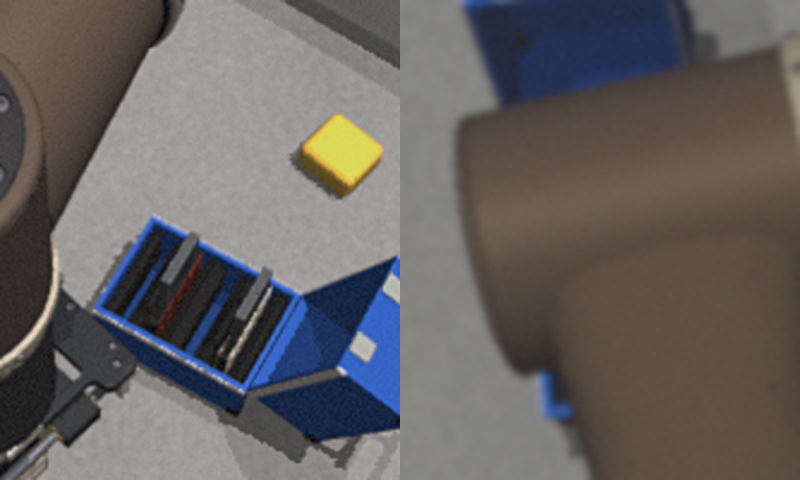

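View pics/s8.png

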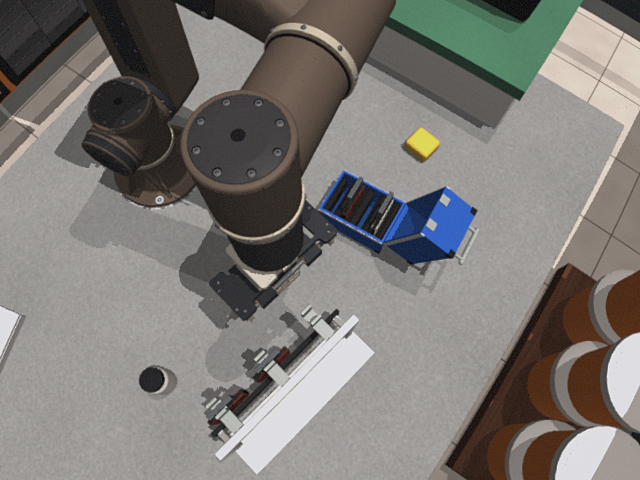

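Request:
jog_arm --pt "0.4 2.7 -8 0" --pt "0 0 -14 0" --pt "0 0 -18 0" --pt "0 0 -18 0" --pt "0 0 -18 0" --pt "0 0 -18 0" --pt "0 0 -14 0" --pt "0 0 -8 0" --pt "0 0 -2 0" --pt "0 0 0 0"

```text
clock: 20.65
tool_pos: [0.495, -0.0935, 0.1795]
orientation: [-180.0, -0.1, 170.8]
force: [-0.2, 0.6, -2.1]
opening: 0.0559
```

```bash
python3 - <<'E'
from h import *
o=get_obs();print(o['opening'],o['force'],o['tool_pos'],o['orientation'])
s=snapshot('scene');t=snapshot('top')
c=np.zeros((480,800,3),np.uint8)
c[:,:400]=cv2.resize(s['image'][240:360,240:340,::-1],(400,480),interpolation=cv2.INTER_CUBIC)
c[:,400:]=cv2.resize(t['image'][150:270,320:420,::-1],(400,480),interpolation=cv2.INTER_CUBIC)
cv2.imwrite('pics/z9.png',c)
E
```

```text
0.05588717342664626 [-0.18658836  0.58349132 -2.14888894] [ 0.49504747 -0.09347981  0.17952145] [-1.79977708e+02 -6.53302574e-02  1.70836735e+02]
```

View pics/z9.png

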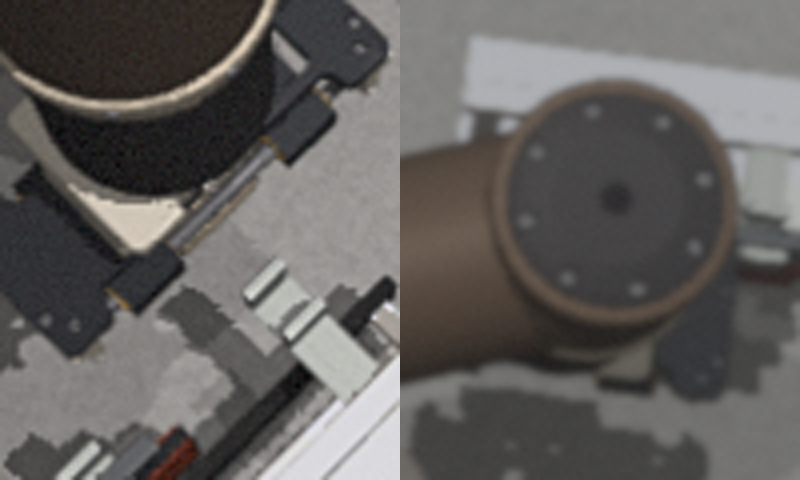

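Request:
jog_arm --pt "-0.6 -3.5 -1.5 0" --pt "3 -0.5 0 0" --pt "6 -1 0 0" --pt "8 -1.3 0 0" --pt "10 -1.6 0 0" --pt "10 -1.6 0 0" --pt "10 -1.6 0 0" --pt "10 -1.6 0 0" --pt "8 -1.3 0 0" --pt "5 -0.8 0 0"

```text
clock: 21.58
tool_pos: [0.566, -0.1092, 0.1782]
orientation: [-180.0, -0.0, 170.8]
force: [-0.6, -0.9, -2.5]
opening: 0.0554
```

```bash
python3 - <<'E'
from h import *
o=get_obs();print(o['opening'],o['force'],o['tool_pos'],o['orientation'])
s=snapshot('scene');t=snapshot('top')
c=np.zeros((480,800,3),np.uint8)
c[:,:400]=cv2.resize(s['image'][260:380,260:360,::-1],(400,480),interpolation=cv2.INTER_CUBIC)
c[:,400:]=cv2.resize(t['image'][150:270,320:420,::-1],(400,480),interpolation=cv2.INTER_CUBIC)
cv2.imwrite('pics/z10.png',c)
E
```

```text
0.05541751034793871 [-0.61287834 -0.85002338 -2.53636422] [ 0.56599378 -0.109184    0.17815528] [-1.79984473e+02 -2.51102038e-02  1.70756756e+02]
```

View pics/z10.png

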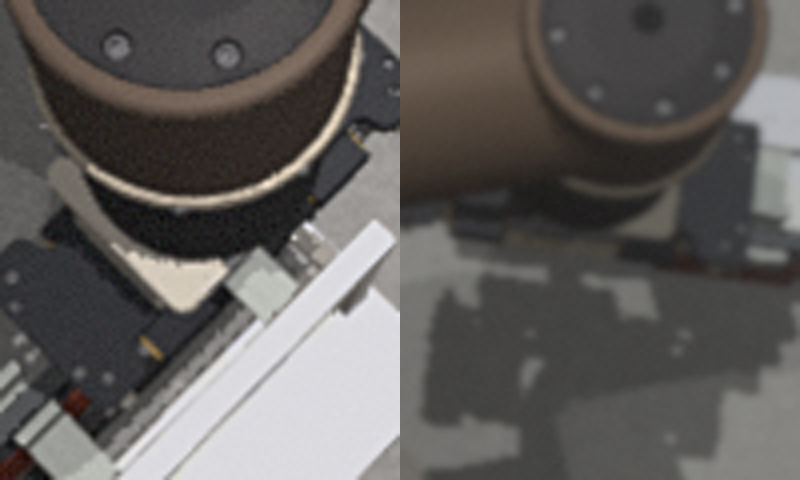

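Request:
jog_arm --pt "0 0 -4 0" --pt "0 0 -4 0" --pt "0 0 -4 0" --pt "0 0 -4 0" --pt "0 0 -4 0" --pt "0 0 -4 0" --pt "0 0 -4 0" --pt "0 0 -4 0" --pt "0 0 -2 0" --pt "0 0 0 0"

```text
clock: 22.52
tool_pos: [0.5645, -0.109, 0.1439]
orientation: [-180.0, -0.1, 170.8]
force: [0.4, -0.3, -3.3]
opening: 0.0554
```

Request:
jog_arm --pt "0 0 -1.5 0" --pt "0 0 -1.5 0" --pt "0 0 -1 0" --pt "0 0 0 0" --pt "0 0 0 0" --pt "0 0 0 0" --pt "0 0 0 0" --pt "0 0 0 0" --pt "0 0 0 0" --pt "0 0 0 0"

```text
clock: 23.35
tool_pos: [0.5648, -0.1089, 0.1406]
orientation: [180.0, 0.0, 170.8]
force: [-0.5, 0.0, -2.3]
opening: 0.056
```

Request:
jog_arm --pt "0 0 0 0" --pt "0 0 0 0" --pt "0 0 0 0" --pt "0 0 0 0" --pt "0 0 0 0" --pt "0 0 0 0" --pt "0 0 10 0" --pt "0 0 20 0" --pt "0 0 30 0" --pt "0 0 30 0" --fingers 87.6

```text
clock: 24.18
tool_pos: [0.5642, -0.1091, 0.2318]
orientation: [-180.0, -0.1, 170.8]
force: [-0.0, 0.6, -0.3]
opening: 0.0876
```

Request:
jog_arm --pt "-1 -6 2 0" --pt "-2 -12 2 0" --pt "-3 -18 2 0" --pt "-4 -22 0 0" --pt "-4 -22 0 0" --pt "-3 -18 0 0" --pt "-2 -12 0 0" --pt "0 -6 0 0" --pt "0 0 0 0" --pt "0 0 0 0"

```text
clock: 25.02
tool_pos: [0.5457, -0.225, 0.2363]
orientation: [180.0, -0.0, 170.7]
force: [0.1, 0.4, -0.9]
opening: 0.0875
```

```bash
python3 - <<'E'
from h import *
o=get_obs();print(o['opening'],o['force'],o['tool_pos'],o['orientation'])
s=snapshot('scene');t=snapshot('top')
c=np.zeros((480,800,3),np.uint8)
c[:,:400]=cv2.resize(s['image'][270:470,190:357,::-1],(400,480),interpolation=cv2.INTER_CUBIC)
c[:,400:]=cv2.resize(t['image'][150:270,320:420,::-1],(400,480),interpolation=cv2.INTER_CUBIC)
cv2.imwrite('pics/z11.png',c)
E
```

```text
0.08753372480801101 [ 0.09396224  0.36435362 -0.86365055] [ 0.54567903 -0.22495145  0.23625643] [ 1.79992728e+02 -2.95325063e-02  1.70724416e+02]
```

View pics/z11.png

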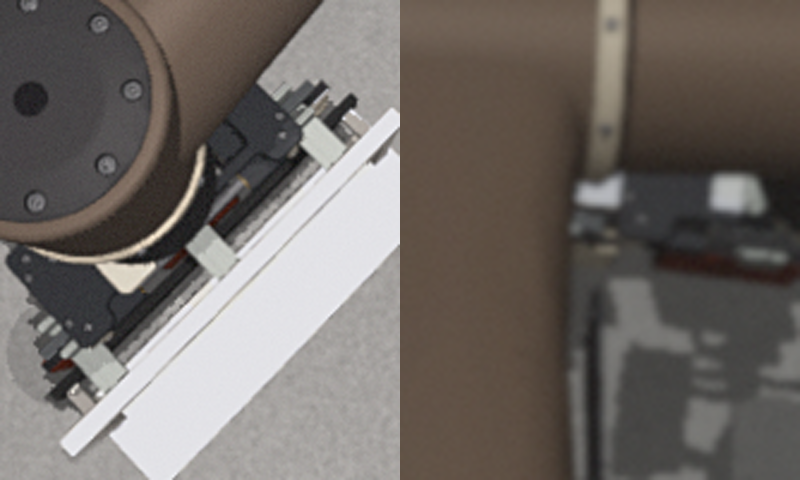

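Request:
jog_arm --pt "0 0 -15 0" --pt "0 0 -20 0" --pt "0 0 -20 0" --pt "0 0 -20 0" --pt "0 0 -13 0" --pt "0 0 -8 0" --pt "0 0 0 0" --pt "0 0 0 0" --pt "0 0 0 0" --pt "0 0 0 0"

```text
clock: 25.95
tool_pos: [0.5465, -0.2249, 0.1418]
orientation: [-180.0, 0.1, 170.8]
force: [-0.3, 0.2, 0.7]
opening: 0.0877
```

Request:
jog_arm --pt "0 0 0 0" --pt "0 0 0 0" --pt "0 0 0 0" --pt "0 0 0 0" --pt "0 0 0 0" --pt "0 0 0 0" --pt "0 0 0 0" --pt "0 0 0 0" --pt "0 0 0 0" --pt "0 0 0 0" --fingers 20

```text
clock: 26.78
tool_pos: [0.5458, -0.2249, 0.1406]
orientation: [-180.0, 0.0, 170.8]
force: [-0.3, 0.2, 1.5]
opening: 0.0557
```

Request:
jog_arm --pt "0 0 5 0" --pt "0 0 8 0" --pt "0 0 10 0" --pt "0 0 9 0" --pt "0 0 5 0" --pt "0 0 1 0" --pt "-8 1.3 0 0" --pt "-12 2 0 0" --pt "-14 2.3 0 0" --pt "-14 2.3 0 0"

```text
clock: 27.62
tool_pos: [0.4962, -0.2168, 0.1778]
orientation: [180.0, -0.1, 170.7]
force: [0.2, -0.6, -3.1]
opening: 0.0557
```

Request:
jog_arm --pt "-5 0 15 0" --pt "-4 5 20 0" --pt "-2 10 25 1" --pt "0 20 25 2" --pt "0 30 20 2" --pt "0 36 12 2" --pt "0 38 6 2" --pt "0 38 0 2" --pt "2 38 0 2" --pt "4 38 0 0.8"

```text
clock: 28.45
tool_pos: [0.4913, 0.0374, 0.3016]
orientation: [180.0, 0.0, -175.3]
force: [1.4, -0.7, -1.2]
opening: 0.0555
```

Request:
jog_arm --pt "5 36 0 0" --pt "5 34 0 0" --pt "5 30 0 0" --pt "4 22 0 0" --pt "3 14 0 0" --pt "2 6 0 0" --pt "0 0 0 0" --pt "0 0 0 0" --pt "0 0 0 0" --pt "0 0 0 0"

```text
clock: 29.28
tool_pos: [0.5166, 0.1768, 0.3017]
orientation: [180.0, 0.0, -175.5]
force: [0.3, 0.1, -2.6]
opening: 0.0559
```

```bash
python3 - <<'E'
from h import *
o=get_obs();print(o['opening'],o['force'],o['tool_pos'],o['orientation'])
s=snapshot('scene');t=snapshot('top')
c=np.zeros((480,800,3),np.uint8)
c[:,:400]=cv2.resize(s['image'][80:280,280:447,::-1],(400,480),interpolation=cv2.INTER_CUBIC)
c[:,400:]=cv2.resize(t['image'][150:270,320:420,::-1],(400,480),interpolation=cv2.INTER_CUBIC)
cv2.imwrite('pics/z12.png',c)
cv2.imwrite('pics/z13.png',cv2.resize(s['image'][295:475,195:385,::-1],None,fx=3.3,fy=3.3,interpolation=cv2.INTER_CUBIC))
E
```

```text
0.0558689839809708 [ 0.286022    0.05893988 -2.5765866 ] [0.51661767 0.17682084 0.30174759] [ 1.79995894e+02  8.43421232e-03 -1.75501748e+02]
```

View pics/z12.png

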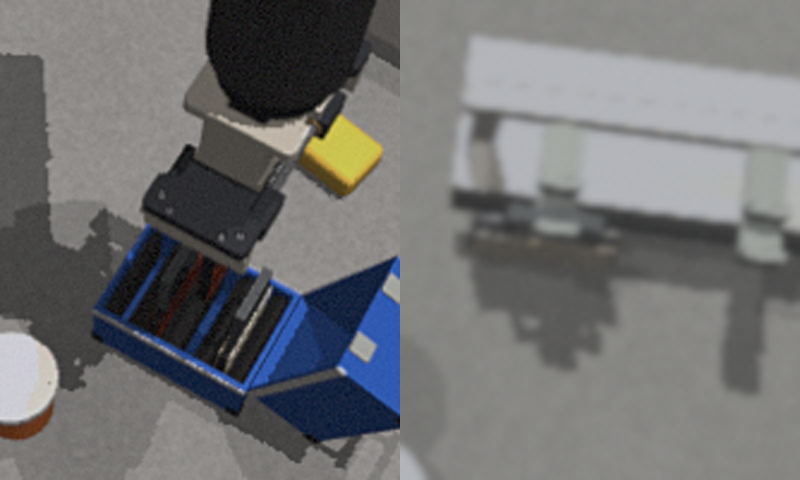

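View pics/z13.png

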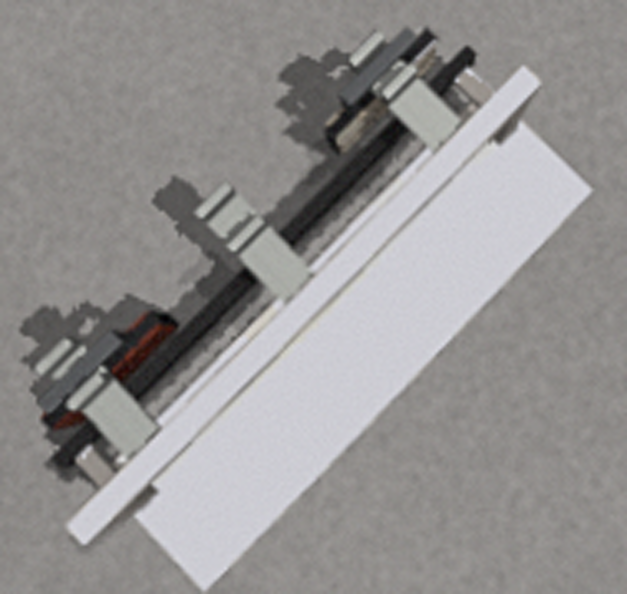

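New board hangs on hook 2; hook 1 empty; the held board is above slot 2.

Request:
jog_arm --pt "-0.6 1 -8 0" --pt "0 0 -15 0" --pt "0 0 -18 0" --pt "0 0 -18 0" --pt "0 0 -18 0" --pt "0 0 -18 0" --pt "0 0 -15 0" --pt "0 0 -10 0" --pt "0 0 -5 0" --pt "0 0 -5 0"

```text
clock: 30.22
tool_pos: [0.5162, 0.1788, 0.1712]
orientation: [-180.0, -0.0, -175.4]
force: [-0.2, 0.3, -1.3]
opening: 0.0558
```

Request:
jog_arm --pt "0 0 -5 0" --pt "0 0 -5 0" --pt "0 0 -5 0" --pt "0 0 -5 0" --pt "0 0 -5 0" --pt "0 0 -5 0" --pt "0 0 -5 0" --pt "0 0 -5 0" --pt "0 0 -5 0" --pt "0 0 -4 0"

```text
clock: 31.05
tool_pos: [0.5159, 0.1788, 0.1218]
orientation: [-180.0, -0.0, -175.4]
force: [-1.7, 0.7, -0.4]
opening: 0.0557
```

Request:
jog_arm --pt "0 0 -2 0" --pt "0 0 -2 0" --pt "0 0 -1.5 0" --pt "0 0 0 0" --pt "0 0 0 0" --pt "0 0 0 0" --pt "0 0 0 0" --pt "0 0 0 0" --pt "0 0 0 0" --pt "0 0 0 0"

```text
clock: 31.88
tool_pos: [0.5159, 0.1788, 0.1169]
orientation: [-180.0, -0.0, -175.4]
force: [-3.9, -0.8, -3.3]
opening: 0.0556
```

Request:
jog_arm --pt "0 0 0 0" --pt "0 0 0 0" --pt "0 0 0 0" --pt "0 0 0 0" --pt "0 0 0 0" --pt "0 0 0 0" --pt "0 0 10 0" --pt "0 0 20 0" --pt "0 0 30 0" --pt "0 0 30 0" --fingers 87.6

```text
clock: 32.72
tool_pos: [0.5158, 0.1786, 0.2084]
orientation: [-179.9, -0.1, -175.4]
force: [1.3, -0.0, -0.3]
opening: 0.0871
```

Request:
jog_arm --pt "8 0.5 0 0" --pt "14 1 0 0" --pt "10 0.5 0 0" --pt "2.5 0 0 0" --pt "0 0 -20 0" --pt "0 0 -20 0" --pt "0 0 -20 0" --pt "0 0 -20 0" --pt "0 0 -10 0" --pt "0 0 -3 0"

```text
clock: 33.55
tool_pos: [0.5494, 0.1802, 0.1119]
orientation: [-179.9, -0.2, -175.5]
force: [0.7, -0.4, -0.5]
opening: 0.0872
```

Request:
jog_arm --pt "0 0 0 0" --pt "0 0 0 0" --pt "0 0 0 0" --pt "0 0 0 0" --pt "0 0 0 0" --pt "0 0 0 0" --pt "0 0 0 0" --pt "0 0 0 0" --pt "0 0 0 0" --pt "0 0 0 0" --fingers 20

```text
clock: 34.38
tool_pos: [0.5513, 0.1814, 0.1148]
orientation: [180.0, 0.1, -175.4]
force: [0.1, 2.9, 5.3]
opening: 0.0558
```

Request:
jog_arm --pt "0 0 5 0" --pt "0 0 10 0" --pt "0 0 15 0" --pt "0 0 20 0" --pt "0 0 25 0" --pt "0 0 30 0" --pt "0 0 30 0" --pt "0 0 25 0" --pt "0 0 17 0" --pt "0 0 8 0"

```text
clock: 35.22
tool_pos: [0.551, 0.1809, 0.3023]
orientation: [179.9, 0.2, -175.4]
force: [-0.5, 0.4, -2.8]
opening: 0.0558
```

Request:
jog_arm --pt "-5 -5 0 0" --pt "-10 -15 0 -1" --pt "-14 -24 0 -2" --pt "-14 -34 0 -2" --pt "-12 -38 0 -2" --pt "-8 -38 0 -2" --pt "-5 -38 0 -2" --pt "-4 -38 0 -2" --pt "-2 -38 0 -0.9" --pt "-2 -34 0 0"

```text
clock: 36.05
tool_pos: [0.4724, -0.123, 0.2976]
orientation: [-180.0, -0.1, 170.6]
force: [1.5, -0.1, -3.0]
opening: 0.0561
```

Request:
jog_arm --pt "0 -30 0 0" --pt "0 -26 0 0" --pt "0 -20 0 0" --pt "0 -12 0 0" --pt "0 -6 0 0" --pt "0 0 0 0" --pt "0 0 0 0" --pt "0 0 0 0" --pt "0 0 0 0" --pt "0 0 0 0"

```text
clock: 36.88
tool_pos: [0.4747, -0.2143, 0.2991]
orientation: [180.0, 0.0, 170.7]
force: [0.4, -0.1, -1.9]
opening: 0.0562
```

```bash
python3 - <<'E'
from h import *
o=get_obs();print(o['opening'],o['force'],o['tool_pos'],o['orientation'])
d=np.array(o['tool_pos'][:2])-[.5443,-.2267]; a=np.radians(-9.3);print(d[0]*np.cos(a)+d[1]*np.sin(a),-d[0]*np.sin(a)+d[1]*np.cos(a))
s=snapshot('scene')
cv2.imwrite('pics/z14.png',cv2.resize(s['image'][110:300,290:440,::-1],None,fx=3,fy=3,interpolation=cv2.INTER_CUBIC));save(s,'s14')
E
```

```text
0.05624315297043393 [ 0.41104656 -0.13359735 -1.85320895] [ 0.47473249 -0.2142649   0.29912055] [1.79990180e+02 1.07030210e-02 1.70729989e+02]
-0.07066265242571453 0.0010292699443775147
```

View pics/z14.png

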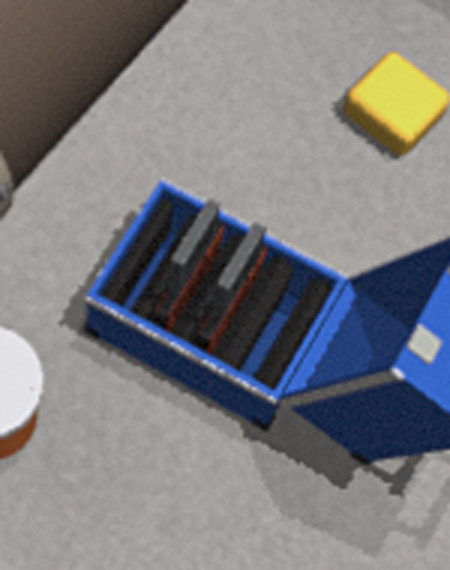

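View pics/s14.png

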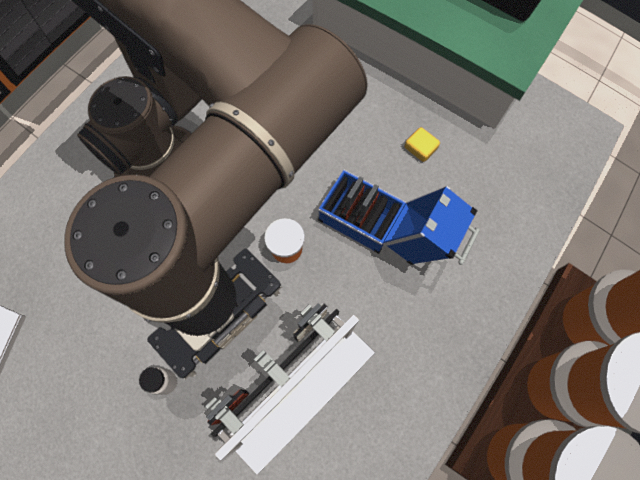

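Request:
jog_arm --pt "-0.2 -1 -8 0" --pt "0 0 -14 0" --pt "0 0 -18 0" --pt "0 0 -18 0" --pt "0 0 -18 0" --pt "0 0 -18 0" --pt "0 0 -14 0" --pt "0 0 -8 0" --pt "0 0 -4 0" --pt "0 0 0 0"

```text
clock: 37.77
tool_pos: [0.4741, -0.2159, 0.1783]
orientation: [-180.0, -0.1, 170.7]
force: [-0.1, -0.5, -2.3]
opening: 0.0557
```

Request:
jog_arm --pt "3 -0.5 0 0" --pt "6 -1 0 0" --pt "8 -1.3 0 0" --pt "10 -1.6 0 0" --pt "10 -1.6 0 0" --pt "10 -1.6 0 0" --pt "10 -1.6 0 0" --pt "8 -1.3 0 0" --pt "5 -0.8 0 0" --pt "0 0 0 0"

```text
clock: 38.6
tool_pos: [0.5455, -0.2275, 0.1786]
orientation: [-180.0, -0.0, 170.7]
force: [1.1, -0.3, -1.3]
opening: 0.0558
```

Request:
jog_arm --pt "0 0 -4 0" --pt "0 0 -4 0" --pt "0 0 -4 0" --pt "0 0 -4 0" --pt "0 0 -4 0" --pt "0 0 -4 0" --pt "0 0 -4 0" --pt "0 0 -4 0" --pt "0 0 -2 0" --pt "0 0 0 0"

```text
clock: 39.43
tool_pos: [0.5441, -0.2273, 0.1444]
orientation: [180.0, -0.1, 170.7]
force: [-0.4, 0.2, -2.2]
opening: 0.0558
```

Request:
jog_arm --pt "0 0 -1.5 0" --pt "0 0 -1.5 0" --pt "0 0 -1 0" --pt "0 0 0 0" --pt "0 0 0 0" --pt "0 0 0 0" --pt "0 0 0 0" --pt "0 0 0 0" --pt "0 0 0 0" --pt "0 0 0 0"

```text
clock: 40.27
tool_pos: [0.5445, -0.2273, 0.1411]
orientation: [180.0, 0.0, 170.7]
force: [-0.8, 0.3, -1.6]
opening: 0.056
```

Request:
jog_arm --pt "0 0 0 0" --pt "0 0 0 0" --pt "0 0 0 0" --pt "0 0 0 0" --pt "0 0 0 0" --pt "0 0 0 0" --pt "0 0 10 0" --pt "0 0 20 0" --pt "0 0 30 0" --pt "0 0 32 0" --fingers 87.6

```text
clock: 41.1
tool_pos: [0.5437, -0.2273, 0.2339]
orientation: [-180.0, -0.1, 170.7]
force: [1.4, -0.6, 0.1]
opening: 0.0873
```

Request:
jog_arm --pt "-1 -6 2 0" --pt "-2 -12 2 0" --pt "-3 -18 2 0" --pt "-4 -22 0 0" --pt "-4 -22 0 0" --pt "-3 -18 0 0" --pt "-1 -12 0 0" --pt "0 -6.5 0 0" --pt "0 0 0 0" --pt "0 0 0 0"

```text
clock: 41.93
tool_pos: [0.5263, -0.3438, 0.2386]
orientation: [180.0, -0.0, 170.6]
force: [0.5, 0.9, 0.7]
opening: 0.0879
```

```bash
python3 - <<'E'
from h import *
o=get_obs();print(o['opening'],o['force'],o['tool_pos'],o['orientation'])
s=snapshot('scene');t=snapshot('top')
c=np.zeros((480,800,3),np.uint8)
c[:,:400]=cv2.resize(s['image'][270:470,190:357,::-1],(400,480),interpolation=cv2.INTER_CUBIC)
c[:,400:]=cv2.resize(t['image'][150:270,320:420,::-1],(400,480),interpolation=cv2.INTER_CUBIC)
cv2.imwrite('pics/z15.png',c)
E
```

```text
0.08785206975712845 [0.4655931  0.92435007 0.69885288] [ 0.52632985 -0.34377309  0.23860262] [ 1.79980067e+02 -4.11330575e-02  1.70627029e+02]
```

View pics/z15.png

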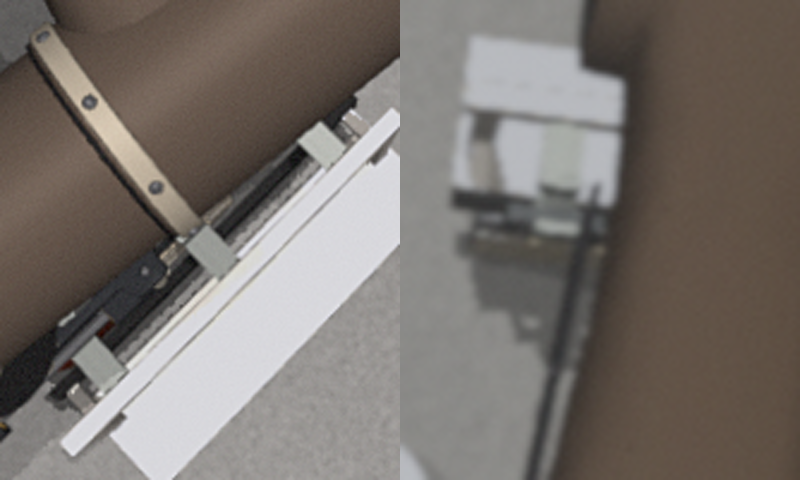

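Request:
jog_arm --pt "0 0 -15 0" --pt "0 0 -20 0" --pt "0 0 -20 0" --pt "0 0 -20 0" --pt "0 0 -14 0" --pt "0 0 -9 0" --pt "0 0 0 0" --pt "0 0 0 0" --pt "0 0 0 0" --pt "0 0 0 0"

```text
clock: 42.87
tool_pos: [0.5273, -0.344, 0.1424]
orientation: [-180.0, 0.1, 170.7]
force: [0.1, -0.3, 0.5]
opening: 0.0877
```

Request:
jog_arm --pt "0 0 0 0" --pt "0 0 0 0" --pt "0 0 0 0" --pt "0 0 0 0" --pt "0 0 0 0" --pt "0 0 0 0" --pt "0 0 0 0" --pt "0 0 0 0" --pt "0 0 0 0" --pt "0 0 0 0" --fingers 20

```text
clock: 43.7
tool_pos: [0.5265, -0.3439, 0.1411]
orientation: [-180.0, -0.0, 170.7]
force: [-1.1, -0.3, 0.6]
opening: 0.0561
```

Request:
jog_arm --pt "0 0 5 0" --pt "0 0 8 0" --pt "0 0 10 0" --pt "0 0 9 0" --pt "0 0 5 0" --pt "0 0 1 0" --pt "-8 1.3 0 0" --pt "-12 2 0 0" --pt "-14 2.3 0 0" --pt "-14 2.3 0 0"

```text
clock: 44.53
tool_pos: [0.4764, -0.3354, 0.1782]
orientation: [180.0, -0.1, 170.7]
force: [-0.5, -0.0, -2.5]
opening: 0.0555
```

Request:
jog_arm --pt "-4 0 15 0" --pt "-4 5 20 0" --pt "-2 10 25 1" --pt "0 20 25 2" --pt "0 30 20 2" --pt "0 36 12 2" --pt "0 38 6 2" --pt "0 40 0 2" --pt "0 40 0 2" --pt "0 40 0 0.9"

```text
clock: 45.37
tool_pos: [0.4665, -0.0757, 0.3017]
orientation: [180.0, -0.0, -175.4]
force: [1.3, 0.2, -2.5]
opening: 0.0557
```

Request:
jog_arm --pt "0 40 0 0" --pt "0 40 0 0" --pt "-2 38 0 0" --pt "-3 36 0 0" --pt "-3 32 0 0" --pt "-4 26 0 0" --pt "-4 19 0 0" --pt "-3 11 0 0" --pt "-2 5 0 0" --pt "-1 1.5 0 0"

```text
clock: 46.2
tool_pos: [0.4457, 0.1714, 0.3017]
orientation: [-180.0, -0.0, -175.4]
force: [-0.2, -0.6, -3.3]
opening: 0.0555
```

```bash
python3 - <<'E'
from h import *
o=get_obs();print(o['opening'],o['force'],o['tool_pos'],o['orientation'])
s=snapshot('scene');t=snapshot('top')
c=np.zeros((480,800,3),np.uint8)
c[:,:400]=cv2.resize(s['image'][80:280,280:447,::-1],(400,480),interpolation=cv2.INTER_CUBIC)
c[:,400:]=cv2.resize(t['image'][150:270,320:420,::-1],(400,480),interpolation=cv2.INTER_CUBIC)
cv2.imwrite('pics/z16.png',c)
cv2.imwrite('pics/z17.png',cv2.resize(s['image'][295:475,195:385,::-1],None,fx=3.3,fy=3.3,interpolation=cv2.INTER_CUBIC))
E
```

```text
0.055531620066938195 [-0.21348362 -0.59066943 -3.29112879] [0.44565994 0.17142034 0.30166007] [-1.79980905e+02 -3.87377874e-02 -1.75385775e+02]
```

View pics/z16.png

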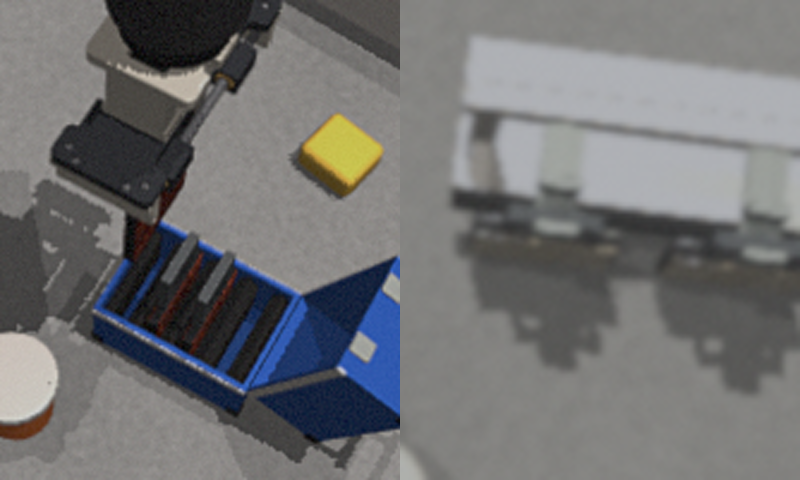

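View pics/z17.png

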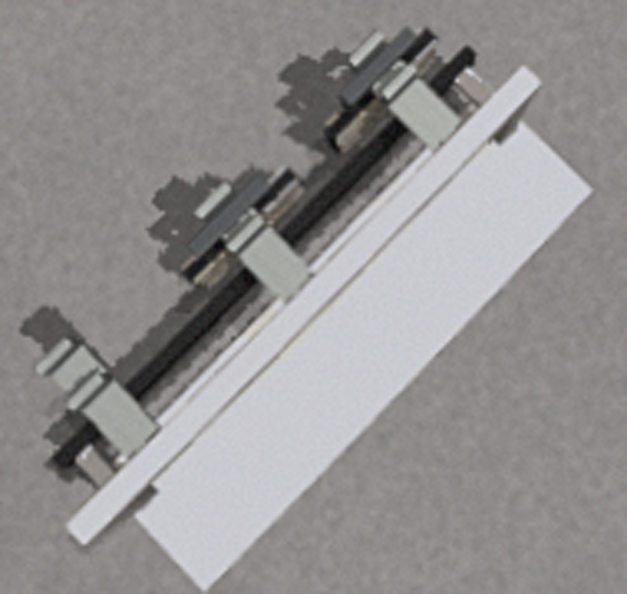

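Both new boards hang on hooks 1 and 2. Lowering the last old board into slot 0.

Request:
jog_arm --pt "-1 1 -8 0" --pt "0 0 -15 0" --pt "0 0 -18 0" --pt "0 0 -18 0" --pt "0 0 -18 0" --pt "0 0 -18 0" --pt "0 0 -15 0" --pt "0 0 -10 0" --pt "0 0 -5 0" --pt "0 0 -5 0"

```text
clock: 47.13
tool_pos: [0.4456, 0.172, 0.1717]
orientation: [-180.0, -0.0, -175.5]
force: [-0.7, 0.4, -2.6]
opening: 0.0556
```

Request:
jog_arm --pt "0 0 -5 0" --pt "0 0 -5 0" --pt "0 0 -5 0" --pt "0 0 -5 0" --pt "0 0 -5 0" --pt "0 0 -5 0" --pt "0 0 -5 0" --pt "0 0 -5 0" --pt "0 0 -5 0" --pt "0 0 -4 0"

```text
clock: 47.97
tool_pos: [0.4451, 0.1724, 0.1223]
orientation: [-180.0, -0.0, -175.4]
force: [-2.1, -0.5, -1.7]
opening: 0.0557
```

Request:
jog_arm --pt "0 0 -2 0" --pt "0 0 -2 0" --pt "0 0 -1.5 0" --pt "0 0 0 0" --pt "0 0 0 0" --pt "0 0 0 0" --pt "0 0 0 0" --pt "0 0 0 0" --pt "0 0 0 0" --pt "0 0 0 0"

```text
clock: 48.8
tool_pos: [0.4452, 0.1724, 0.1174]
orientation: [-180.0, -0.0, -175.4]
force: [-4.1, -0.1, -5.1]
opening: 0.0561
```

Request:
jog_arm --pt "0 0 0 0" --pt "0 0 0 0" --pt "0 0 0 0" --pt "0 0 0 0" --pt "0 0 0 0" --pt "0 0 0 0" --pt "0 0 10 0" --pt "0 0 20 0" --pt "0 0 30 0" --pt "0 0 30 0" --fingers 87.6

```text
clock: 49.63
tool_pos: [0.4451, 0.1721, 0.2082]
orientation: [-179.9, -0.1, -175.4]
force: [0.4, 0.1, 0.6]
opening: 0.0876
```

Request:
jog_arm --pt "0 0 20 0" --pt "0 0 20 0" --pt "0 0 20 0" --pt "0 0 20 0" --pt "0 0 20 0" --pt "4 -15 0 0" --pt "6 -30 0 0" --pt "6 -35 0 0" --pt "6 -35 0 0" --pt "6 -35 0 0"

```text
clock: 50.47
tool_pos: [0.4735, 0.0212, 0.3079]
orientation: [180.0, 0.0, -175.4]
force: [0.8, 0.4, -0.4]
opening: 0.0876
```

Request:
jog_arm --pt "0 -35 0 0" --pt "0 -35 0 0" --pt "0 -35 0 0" --pt "-2 -35 0 0" --pt "-2 -35 0 0" --pt "-4 -35 0 0" --pt "-6 -35 0 0" --pt "-6 -30 0 0" --pt "-6 -25 0 0" --pt "-6 -15 0 0"

```text
clock: 51.3
tool_pos: [0.4409, -0.2948, 0.3073]
orientation: [-180.0, -0.0, -175.5]
force: [-0.2, -0.2, -0.0]
opening: 0.0875
```

```bash
python3 - <<'E'
from h import *
o=get_obs();print(o['opening'],o['force'],o['tool_pos'],o['orientation'])
s=snapshot('scene');t=snapshot('top');save(s,'s18')
c=np.zeros((480,800,3),np.uint8)
c[:,:400]=cv2.resize(s['image'][140:260,310:410,::-1],(400,480),interpolation=cv2.INTER_CUBIC)
c[:,400:]=cv2.resize(t['image'][170:290,195:295,::-1],(400,480),interpolation=cv2.INTER_CUBIC)
cv2.imwrite('pics/z18.png',c)
E
```

```text
0.08747593032251283 [-0.15986091 -0.24838843 -0.01009708] [ 0.44089159 -0.29479543  0.30730189] [-1.79983879e+02 -2.67770094e-02 -1.75523960e+02]
```

View pics/z18.png

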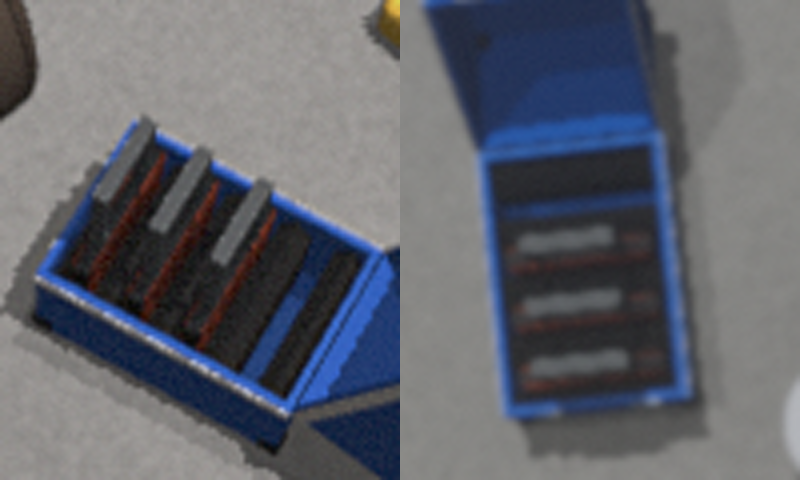

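View pics/s18.png

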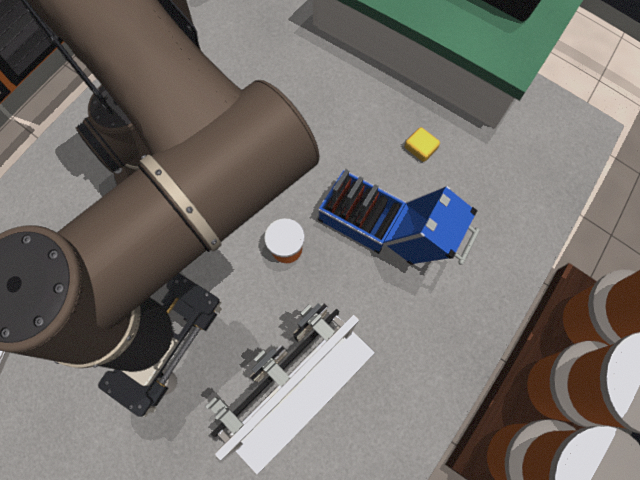

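```bash
python3 - <<'E'
from h import *
np.set_printoptions(precision=4,suppress=True)
s=snapshot('scene');t=snapshot('top')
p=np.array([(125,158),(180,190),(241,222)])/4+[310,140];q=np.array([(178,362),(170,302),(166,238)])/4+[195,170]
T=tri(s,p,t,q);c=np.array([.4977,.1766]);y=np.radians(4.6);R=np.array([[np.cos(y),-np.sin(y)],[np.sin(y),np.cos(y)]])
print(T,(plane(s,p,.147)[:,:2]-c)@R,(plane(t,q,.147)[:,:2]-c)@R)
cv2.imwrite('pics/z19.png',cv2.resize(s['image'][295:475,195:385,::-1],None,fx=3.3,fy=3.3,interpolation=cv2.INTER_CUBIC))
E
```

```text
[[0.4392 0.1714 0.1453 0.0029]
 [0.4739 0.1751 0.1421 0.0009]
 [0.5115 0.1765 0.1462 0.0016]] [[-0.0574 -0.0003]
 [-0.0226 -0.0015]
 [ 0.0144 -0.001 ]] [[-0.06   -0.0016]
 [-0.0246 -0.0004]
 [ 0.013  -0.0018]]
```

View pics/z19.png

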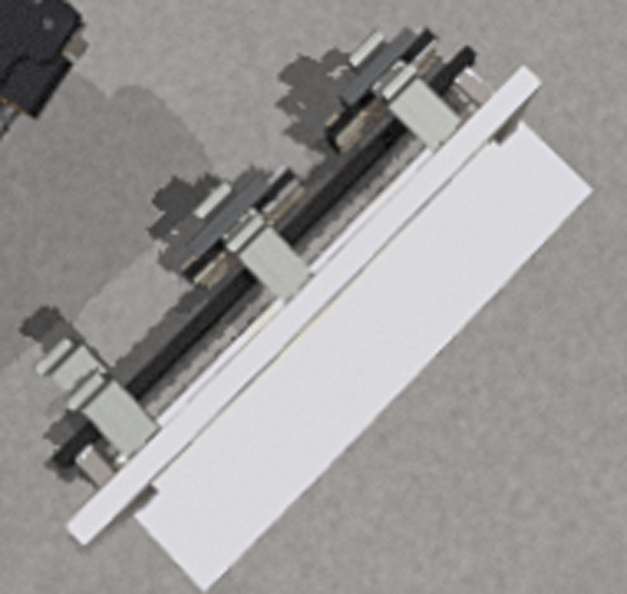

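```bash
python3 -c "
from h import *
print(get_obs()['qvel'].round(2)); print(close_job())"
```

```text
[ 1.47 -0.3  -0.17 -0.06  0.1  -0.1 ]
the job is handed in; nothing more can be done
None
```

The changeover is finished and handed in at about 51 s; `close_job()` reports no verdict, so I can't confirm the score.

**What I did**
- I pinched the lid's handle and swung the lid past its balance. It has leaned open on its stop in every picture since.
- Five boards were there: three old and two new. I put the old boards in slots 0, 1 and 2, and hung the new ones on hooks 1 and 2. Hook 0 and slot 3 are empty.

**Last checks**
- **Old boards:** from two views, the tops of their bars are 142–146 mm up (147 mm expected when fully down). The bars sit 3–6 mm to the -x side of the slot centres, which I read as about a 2° lean within the allowance. Agreement between the two views was within 3 mm.
- **New boards:** both bars lie in their troughs, and pictures about 5 s apart looked the same, so they hang still. I judged this by eye and did not measure it.
- **Lid angle:** I did not measure it either; it only looks fully open.
- **Other things on the counter:** tub, tape and glue appeared unmoved, though the arm hid the glue in the last picture.
- **Grip and force:** I saw no grip slip. The highest reported tool force was about 6 N. The arm was clear of everything at hand-in.

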